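# Flip the fruit box cover over onto the melon side

## Task

The blue cover of the white fruit box is hinged on the middle wall and stands half open over the side with the small steel cup. With the fingertips only, push the cover up and over its spine, press it down gently until it lies flat over the melon wedges, then let go of it and move clear. Do not pinch, grip or fling the cover, and leave everything else standing where it is.

Things in the scene. Friction and masses are not known exactly. Their poses are not given: they have to be found in the camera images.
- box: white fruit box fixed to the table, 200 (its x) x 290 (its y) x 70 mm high, walls 5 mm, open above. A middle wall along its x axis splits it into a right (-y) compartment, holding the steel cup, and a left (+y) compartment filled with red melon wedges that stay below the rim. Origin: centre of its underside, on the table; x along the spine, y from the right to the left compartment, z up
- spine (a point): middle of the cover's hinge line, on top of the box's middle wall, 74 mm above the table; the hinge line runs along the box's x axis
- cover_hinge (a joint): angle of the cover about the spine: 0 lying flat on the right (-y) compartment, 1.571 upright, 3.142 (its stop) lying flat on the left (+y) compartment over the melon. Starts half open at 0.5 to 0.9. The hinge is stiff: the cover stays at whatever angle it is left; about 2 N at its free edge moves it, and it does not fall shut by itself. Its stop is rigid
- cover: flat rigid blue cover 196 mm along the spine, 5 mm thick, reaching from 6 to 142 mm from the spine, with a yellow tab (60 mm along the spine, 6 mm thick) at the middle of its free edge reaching to 167 mm, past the box wall. About 110 g. Origin: on the spine, at its middle; its -y axis points from the spine to the tab; at angle 0 its axes are those of the box
- cover_tab (a point): centre of the yellow tab, 155 mm from the spine, halfway through its thickness; moves with the cover
- dip_cup: small open steel cup, 60 mm across, 40 mm high, standing loose in the right (-y) compartment, partly under the raised cover; bystander. Origin: centre of its underside
- sauce_bottle: yellow bottle with red cap, 52 mm across, 130 mm high, standing beside the box; bystander. Origin: centre of its underside
- spice_jar: amber jar with green lid, 52 mm across, 85 mm high, standing beside the box; bystander. Origin: centre of its underside
- mug: white mug, 72 mm across plus handle, 85 mm high, standing to the left of the box; bystander. Origin: centre of its underside
- bowl: small blue bowl, 80 mm across, 40 mm high, beside the box; bystander. Origin: centre of its underside
- spoon: steel spoon lying on the table; bystander
- spatula: black-handled spatula lying on the table; bystander

How it is judged (in metres and radians):
On the way, in this order (a step that is already met when the one before it is completed fails the run):
1. the fingers push the cover past upright (value of joint cover_hinge between 1.65 and 2.9 rad), for 0.1 s.
2. the fingers press the cover down flat on the melon side (value of joint cover_hinge above 3.05 rad and contact force between the fingers and cover above 0.5 N), for 0.05 s.
At the end, for the whole second after the job is handed in: the cover lies flat over the melon side (hinge angle above 3.05 rad, about 5 degrees from its stop), at rest and released; every bystander is within 20 mm of where it started, the standing ones upright within 0.15 rad (value of joint cover_hinge above 3.05 rad and velocity of joint cover_hinge between -0.05 and 0.05 rad/s and distance of each of dip_cup, sauce_bottle, spice_jar, mug, bowl, spoon, spatula from where it was at the start of the episode below 0.02 m and angle between each of dip_cup, sauce_bottle, spice_jar, mug, bowl's own z axis and vertical below 0.15 rad); the robot touches nothing.
It fails at once if the cover is gripped or forced on its way over (over 30 N from the fingers before it is nearly flat) (value of joint cover_hinge below 2.9 rad and contact force between the fingers and cover above 30 N).
It fails at once if the flat cover is pressed with over 80 N (contact force between the fingers and cover above 80 N).
It fails at once if the cover is flung (faster than 5 rad/s) (velocity of joint cover_hinge above 5 rad/s or velocity of joint cover_hinge below -5 rad/s).
It fails at once if a bystander is moved by more than 30 mm or lifted (distance of any of dip_cup, sauce_bottle, spice_jar, mug, bowl, spoon, spatula from where it was at the start of the episode above 0.03 m or height (world z) of any of dip_cup, sauce_bottle, spice_jar, mug, bowl, spoon, spatula above 0.03 m).
It also fails if it takes over 45 s, if anything falls off the work surface, if the arm or the gripper's body presses on something with over 40 N, if the wrist force passes 120 N, or if a joint passes its speed limit or range.

## Robot

A 7-joint arm with a two-finger parallel gripper is mounted at the origin on the work surface. World frame = base frame: x ahead of the robot, y to its left, z up, the work surface at z = 0. Lengths are in m, angles in degrees, forces in N, time in s.
With the tool pointing down it reaches from about 0.425 to 0.875 m from the base axis. Payload 4.7 kg.
Tool frame: the origin (TCP) lies at the very end of the fingers, on their centre line; the grasp point (between the pads) lies 19 mm behind it; z points along the fingers, y is the line along which they close (so a half turn about z gives the same grasp; the last joint's range is limited). The gripper opens to 87 mm and grips with 3 to 60 N. Pads are 19 mm wide; open, the fingers measure 117 mm over their backs; the gripper's body (75 mm by 190 mm) begins 51 mm behind the grasp point.
Start: joints at [73.058, 18.392, -4.016, 83.108, 1.295, 78.541, -3.26], TCP at [0.198, -0.619, 0.223] pointing down, gripper open.
Joint ranges: [-163.93, 163.93], [-17.29, 119.83], [-79.2, 71.16], [3.27, 140.29], [-89.18, 269.18], [5.43, 117.66], [-154.24, 154.24]. Speed limits (degrees/s): [147.25, 147.25, 180, 180, 180, 180, 180].

## Interface

Orientations are given as [roll, pitch, yaw] about the fixed x, y, z axes, in that order (R = Rz(yaw) Ry(pitch) Rx(roll)).
In Python, from cell import get_obs, read_camera, sign_off, silhouettes gives the robot as it stands.
- The arm moves only by the tool play_rows, never from a script. Its argument "steps" is a list that holds one entry, the list of rows, each a list of 7 numbers: the shift along the tool's x, y, z in m, then the turn, a rotation vector about the tool's x, y, z in rad, then the finger opening in m, from 0 to 0.087. A call has 1 to 12 rows; each row shifts and turns the commanded pose from where the row before left it, along the tool's axes as they then stand; what a row does not reach is not made up. A row lasts 1/10 s, in which the tool goes at most 50 mm and 8.59 degrees, less where a joint would pass 70% of its speed; a pose out of reach is approached as far as the arm can. A call is refused whole if a number of a shift passes 0.05 or a number of a turn 0.15, either way. A call with a gripper value outside its range is refused whole. The fingers move at their own pace and stop on an object; "force" is the grip in N (left out, the last holds). Time passes only in rows, so rows that do not move let the fingers close. It gives the time, the measured TCP pose, the force, the opening and the grip force at its end, in the units of the state.
- get_obs(): the state, without advancing time (a new reading comes with each control period).
- read_camera(name): name is "scene" or "top"; returns a dict with "frame" (400x640x3 uint8, red, green, blue), "intrinsics" (3x3 intrinsics, pixels), "k1" (the pictures are not rectified: a ray, as slopes to the right and down, at radius r is drawn at 1 + k1 r^2 times it, then the intrinsics apply), "view" (4x4, takes a point from world to camera coordinates). Camera axes: x right, y up, looking along -z (the intrinsics and any distortion apply to the point x, -y, -z); pixel columns grow to the right and rows downward; lengths in m; the calibration is good to about 2 mm. A picture is of the moment at which its call begins. There is no depth.
- sign_off(): hands the job in; it is judged then, once.
Trained networks look in the newest picture that a camera, given by its name, has taken for a name from the list of things; names that differ only in an ending like _2 or _b are one class to them, and where a whole thing is asked for, a point or a joint stands for the part that bears it (a point fixed in the world has none). Each returns a list of dicts, best first, with "p" (0 to 1); they miss things now and then, are a little off and sometimes report something else, mostly with a low value. They report only what shows in the picture. A call takes as long as a camera call.
- silhouettes(camera, name): "pixels" (400x640 bool, what is visible of it) and "extent" ([left, top, right, bottom] in pixels, round what is visible of it).
The state is a dict: "time_s": time; "qpos": joint angles; "joint_velocities": joint speeds; "effort": joint torques, N m; "tool_pos": TCP position; "tool_rot": TCP orientation; "force": force on the tool from outside, world axes, zero at the start; "wrist_torque": the same for the moment, N m; "grip_width": finger opening in m; "grasp_force": force on a finger pad.
Only numpy, scipy, OpenCV 4.12 (cv2) and the standard library are available. Lean on these libraries where they do the work, as an engineer would, in place of code of your own. Each camera call takes 0.05 s, during which the arm holds its last target. There are 200 camera calls.

## Working session

There is one attempt and no reset: what is moved stays moved. The work goes in short steps, Python scripts to look and compute and a tool call to move; the robot and the scene stay as the last step left them, time stands still between calls to the robot, and variables do not carry over. Pictures are saved under pics/ and viewed, at most 10 in all, crops included, and the job is handed in when it is done.

Besides the shell and the picture viewer there is one more tool, called after ">>>" as name([rows], argument=value, ...), one row to a line, values as JSON. play_rows: Moves the arm, as the interface text tells. Its arguments: {"type":"object","properties":{"steps":{"type":"array","items":{"type":"array","items":{"type":"array","items":{"type":"number"}}}},"force":{"type":"number"}},"required":["steps"]}

```bash
mkdir -p pics; ls
python3 - <<'E'
from cell import *
import cv2
for n in("scene","top"):
    d=read_camera(n); cv2.imwrite(f"pics/{n}0.png",d["frame"][:,:,::-1]); print(n,d["intrinsics"],d["k1"],d["view"])
print(get_obs())
E
```

```text
pics
scene [[498.0839471    0.         323.9116871 ]
 [  0.         498.0839471  200.56845522]
 [  0.           0.           1.        ]] 0.011146052777841454 [[ 0.85158649  0.52374053 -0.02227792 -0.51010768]
 [-0.28494709  0.49814977  0.81893343  0.10204223]
 [ 0.44000636 -0.69104462  0.57345595 -1.65714414]
 [ 0.          0.          0.          1.        ]]
top [[398.73903424   0.         325.17772873]
 [  0.         398.73903424 198.57322645]
 [  0.           0.           1.        ]] -0.07106180100826136 [[-0.00287182 -0.99999421 -0.00182731 -0.01307366]
 [ 0.99692219 -0.00300615  0.07833973 -0.58496145]
 [-0.07834477 -0.0015967   0.99692505 -1.11687498]
 [ 0.          0.          0.          1.        ]]
{'time_s': 0.1, 'qpos': array([73.05977868, 18.43414205, -4.01661084, 83.16528484,  1.29629208,
       78.54217417, -3.25854852]), 'joint_velocities': array([ 0.02286132, -0.06597279, -0.01134716, -0.051615  ,  0.05911607,
        0.05399962,  0.03692896]), 'effort': array([ 3.07840237e-04, -4.92573631e+01, -4.05645110e-01, -3.13399565e+01,
       -6.41159993e-02,  3.94448941e-02,  7.21457445e-05]), 'tool_pos': array([ 0.19795071, -0.61861895,  0.22160167]), 'tool_rot': array([-1.79903705e+02,  6.32852240e-03,  1.77524964e+01]), 'force': array([ 0.15857639, -0.68919828, -0.49837183]), 'wrist_torque': array([0.0450248 , 0.00513093, 0.03884468]), 'grasp_force': 0.0, 'grip_width': 0.08713591359389966}
```

View pics/scene0.png

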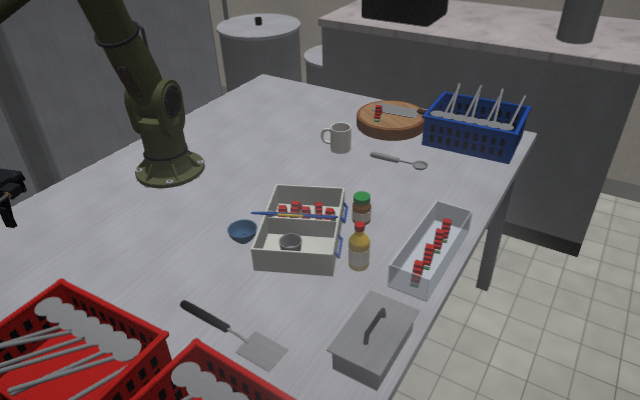

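View pics/top0.png

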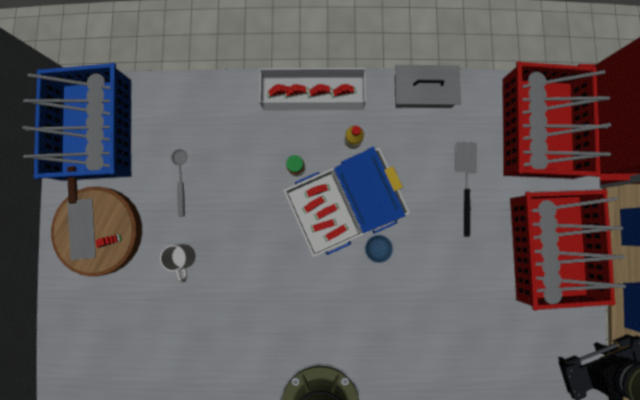

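The scene view shows the cover nearly edge-on at (252,213)–(345,218). In the top view it is at about (370,190), with the tab at (393,179). The box is centred near (347,200), the bottle at (354,136), the jar at (295,164) and the bowl at (379,249). Next I'll fit the box pose and the hinge angle.

```bash
cat > h.py <<'E'
import numpy as np, cv2
from cell import *
from scipy.optimize import minimize
def proj(d,P):
    P=np.atleast_2d(P); c=P@d["view"][:3,:3].T+d["view"][:3,3]
    s=np.c_[c[:,0],-c[:,1]]/-c[:,2:]; s=s*(1+d["k1"]*(s**2).sum(1,keepdims=True))
    return s@d["intrinsics"][:2,:2].T+d["intrinsics"][:2,2]
def toz(d,uv,z):  # pixel -> world at height z
    from scipy.optimize import fsolve
    return fsolve(lambda q: proj(d,[q[0],q[1],z])[0]-uv,[.55,-.1])
def Rz(a): c,s=np.cos(a),np.sin(a); return np.array([[c,-s,0],[s,c,0],[0,0,1]])
def blk(x0,x1,y0,y1,z0,z1): return np.array([[x,y,z] for x in(x0,x1) for y in(y0,y1) for z in(z0,z1)],float)
BOX=blk(-.1,.1,-.145,.145,0,.07)
PL=blk(-.098,.098,-.142,-.006,-.0025,.0025); TAB=blk(-.03,.03,-.167,-.142,-.003,.003)
def cov(P,th):  # -y axis rises with th
    c,s=np.cos(th),np.sin(th); return np.c_[P[:,0],c*P[:,1]+s*P[:,2],-s*P[:,1]+c*P[:,2]]+[0,0,.074]
def hull(d,parts,S=4):
    m=np.zeros((400*S,640*S),np.uint8)
    for P in parts: cv2.fillConvexPoly(m,cv2.convexHull(np.round((proj(d,P)+.5)*S).astype(np.int32)),1)
    return cv2.resize(m.astype(np.float32),(640,400),interpolation=cv2.INTER_AREA)
E
python3 - <<'E'
from h import *
D={};M={}
for c in("scene","top"):
    D[c]=read_camera(c)
    for n in("box","cover"):
        r=silhouettes(c,n); print(c,n,[(round(q["p"],2),q["extent"]) for q in r[:3]]); M[c,n]=r[0]["pixels"].astype(np.float32)
def parts(q):
    w=lambda P:P@Rz(q[2]).T+[q[0],q[1],0]
    return [w(BOX)],[w(cov(PL,q[3])),w(cov(TAB,q[3]))]
def cost(q,det=False):
    e=[]
    for c in D:
        b,k=parts(q); K=hull(D[c],k); U=hull(D[c],b+k)
        Mu=np.maximum(M[c,"box"],M[c,"cover"])
        e+=[abs(K-M[c,"cover"]).sum()/M[c,"cover"].sum()*(1 if c=="top" else .3),abs(U-Mu).sum()/Mu.sum()]
    return e if det else sum(e)
best=None
p0=toz(D["top"],[347,203],.07)
for th in(.5,.7,.9):
  for y in(.25,.4):
    r=minimize(cost,[*p0,y,th],method="Nelder-Mead",options=dict(initial_simplex=np.array([*p0,y,th])+np.vstack([np.zeros(4),np.diag([.02,.02,.1,.1])])))
    print(r.x.round(4),round(r.fun,3)); best=r if best is None or r.fun<best.fun else best
q=best.x; print(cost(q,True)); np.save("q.npy",q)
ims=[]
for c in D:
    f=cv2.resize(D[c]["frame"][:,:,::-1],None,fx=3,fy=3,interpolation=cv2.INTER_CUBIC)
    b,k=parts(q)
    for P,col in((b[0],(0,255,0)),(k[0],(0,0,255)),(k[1],(255,0,255))):
        uv=((proj(D[c],P)+.5)*3)
        for i,j in((0,1),(2,3),(4,5),(6,7),(0,2),(1,3),(4,6),(5,7),(0,4),(1,5),(2,6),(3,7)): cv2.line(f,tuple(int(v) for v in uv[i]),tuple(int(v) for v in uv[j]),col,1)
    u=proj(D[c],[q[0],q[1],.05])[0]*3; u=u.astype(int); ims.append(f[u[1]-220:u[1]+220,u[0]-200:u[0]+200])
cv2.imwrite("pics/fit.png",np.hstack(ims))
for n,z in(("sauce_bottle",.13),("spice_jar",.085),("bowl",.04),("mug",.085)):
    r=silhouettes("top",n)[0]; e=r["extent"]; print(n,r["p"],toz(D["top"],[(e[0]+e[2])/2,(e[1]+e[3])/2],z))
for n in("sauce_bottle","spice_jar"):
    e=silhouettes("scene",n)[0]["extent"]; print(n, toz(D["scene"],[(e[0]+e[2])/2,e[3]-6],.0))
E
```

```text
scene box [(0.67, [249.6, 182.8, 348.9, 276.0])]
scene cover [(0.73, [263.4, 211.9, 335.5, 218.1])]
top box [(0.69, [283.0, 145.1, 409.8, 255.3])]
top cover [(0.87, [334.3, 146.8, 405.6, 230.7])]
[ 0.574  -0.0717  0.4137  0.6419] 0.383
[ 0.5739 -0.0714  0.4192  0.6386] 0.38
[ 0.5738 -0.071   0.4128  0.6417] 0.386
[ 0.574  -0.0719  0.4177  0.6437] 0.384
[ 0.5737 -0.0715  0.4165  0.642 ] 0.381
[ 0.5742 -0.0713  0.4156  0.6418] 0.381
[np.float32(0.19387887), np.float32(0.09203317), np.float32(0.053885), np.float32(0.040445723)]
sauce_bottle 0.55 [ 0.74236002 -0.09090123]
spice_jar 0.69 [0.66976198 0.05747812]
bowl 0.78 [ 0.44318931 -0.16523035]
mug 0.93 [0.41361597 0.38434635]
sauce_bottle [ 0.76156039 -0.09962293]
spice_jar [0.67774857 0.07195911]
```

View pics/fit.png

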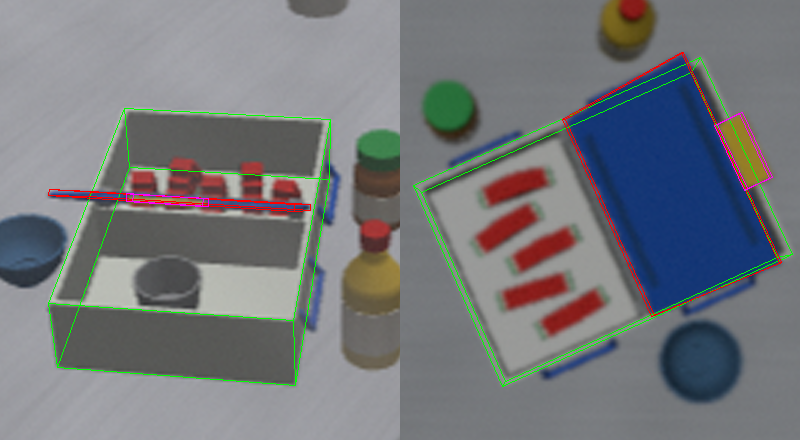

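The overlay matches both pictures: box at (0.574, -0.0715), yaw 23.9°, hinge about 0.64 rad. I'll close the fingers, align the tool with the box, and travel at z=0.22 to just outside the tab.

>>> play_rows([
  [[0, 0, 0, 0, 0, -0.107, 0], [0, -0.035, 0, 0, 0, 0, 0], [0, -0.035, 0, 0, 0, 0, 0], [0, -0.035, 0, 0, 0, 0, 0], [0, -0.035, 0, 0, 0, 0, 0], [0, -0.033, 0, 0, 0, 0, 0], [0.04, 0, 0, 0, 0, 0, 0], [0.04, 0, 0, 0, 0, 0, 0], [0.04, 0, 0, 0, 0, 0, 0], [0.04, 0, 0, 0, 0, 0, 0], [0.04, 0, 0, 0, 0, 0, 0], [0.04, 0, 0, 0, 0, 0, 0]],
], force=20)

```text
time_s: 1.9
tool_pos: [0.3489, -0.3629, 0.2229]
tool_rot: [179.9, -0.0, 23.9]
force: [-0.2, -0.3, 0.2]
grip_width: 0.0029
grasp_force: 0.0
```

>>> play_rows([
  [[0.04, 0, 0, 0, 0, 0, 0], [0.04, 0, 0, 0, 0, 0, 0], [0.04, 0, 0, 0, 0, 0, 0], [0.04, 0, 0, 0, 0, 0, 0], [0.04, 0, 0, 0, 0, 0, 0], [0.04, 0, 0, 0, 0, 0, 0], [0.04, 0, 0, 0, 0, 0, 0], [0.04, 0, 0, 0, 0, 0, 0], [0, 0, 0, 0, 0, 0, 0], [0, 0, 0, 0, 0, 0, 0]],
])

```text
time_s: 2.9
tool_pos: [0.6406, -0.2331, 0.2218]
tool_rot: [-179.9, 0.0, 24.0]
force: [-0.2, 0.4, -0.0]
grip_width: 0.0006
grasp_force: 0.0
```

```bash
cat >> h.py <<'E'
def bx(p):
    q=np.load("q.npy"); return Rz(q[2]).T@(np.array(p)-[q[0],q[1],0])
def st():
    o=get_obs(); print("t",o["time_s"],"box",bx(o["tool_pos"]).round(4),o["tool_rot"].round(2),"F",(Rz(np.load("q.npy")[2]).T@o["force"]).round(2),o["grip_width"],o["qpos"].round(0))
E
python3 -c "from h import *; st()"
```

```text
t 2.9 box [-0.0049 -0.1748  0.2218] [-1.7993e+02  3.0000e-02  2.4000e+01] F [-0.04  0.42 -0.  ] 0.000607672101760901 [ 39.  25. -29.  77.  12.  81. -56.]
```

>>> play_rows([
  [[0.005, 0, 0.025, 0, 0, 0, 0], [0, 0, 0.025, 0, 0, 0, 0], [0, 0, 0.02, 0, 0, 0, 0], [0, 0, 0, 0, 0, 0, 0], [0, -0.01, 0, 0, 0, 0, 0], [0, -0.008, 0, 0, 0, 0, 0], [0, -0.007, 0, 0, 0, 0, 0], [0, -0.004, -0.002, 0, 0, 0, 0], [0, -0.009, -0.01, 0, 0, 0, 0], [0, -0.009, -0.01, 0, 0, 0, 0], [0, 0, 0, 0, 0, 0, 0]],
])

```text
time_s: 4.0
tool_pos: [0.6265, -0.1882, 0.1773]
tool_rot: [179.9, -0.1, 24.0]
force: [1.3, -0.1, 0.8]
grip_width: 0.0007
grasp_force: 0.3
```

```bash
cat >> h.py <<'E'
def theta(save=None):
    q=np.load("q.npy"); d=read_camera("top"); M=silhouettes("top","cover")[0]["pixels"].astype(np.float32)
    w=lambda P:P@Rz(q[2]).T+[q[0],q[1],0]
    T=np.arange(.3,3.15,.04); e=[abs(hull(d,[w(cov(PL,t)),w(cov(TAB,t))],2)-M).sum()/M.sum() for t in T]
    i=np.argmin(e); print("theta",T[i].round(2),"err",e[i].round(3))
    if save: cv2.imwrite(save,np.hstack([cv2.resize(x["frame"][a:a+150,b:b+150,::-1],(400,400)) for x,a,b in((d,120,270),(read_camera("scene"),130,220))]))
E
python3 -c "
from h import *; st(); theta('pics/a.png')"
```

```text
t 4.0 box [ 0.0005 -0.128   0.1773] [ 1.7986e+02 -1.3000e-01  2.3960e+01] F [ 1.16 -0.67  0.75] 0.0006887708658933683 [ 38.  23. -30.  85.  12.  75. -60.]
theta 0.86 err 0.435
```

View pics/a.png

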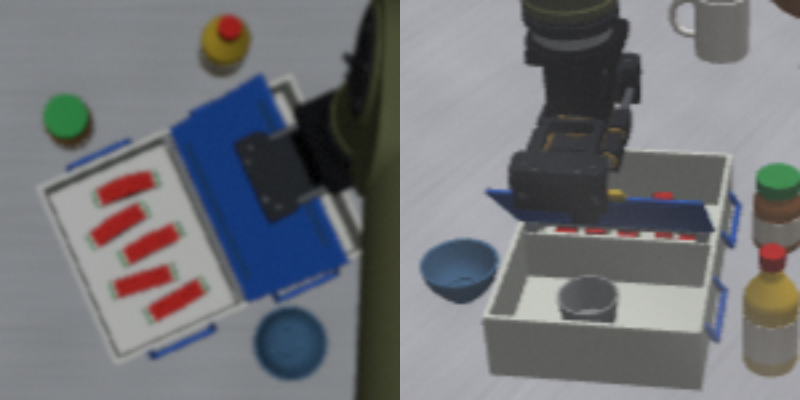

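The cover is rising at about 0.83 rad with the fingers against the tab, and the cup hasn't moved. I'll continue along the arc.

>>> play_rows([
  [[0, -0.01, -0.008, 0, 0, 0, 0], [0, -0.01, -0.007, 0, 0, 0, 0], [0, -0.012, -0.007, 0, 0, 0, 0], [0, -0.011, -0.006, 0, 0, 0, 0], [0, -0.013, -0.005, 0, 0, 0, 0], [0, -0.012, -0.004, 0, 0, 0, 0], [0, -0.013, -0.003, 0, 0, 0, 0], [0, -0.013, -0.002, 0, 0, 0, 0], [0, -0.012, -0.001, 0, 0, 0, 0], [0, 0, 0, 0, 0, 0, 0]],
])

```text
time_s: 5.15
tool_pos: [0.5819, -0.0889, 0.2173]
tool_rot: [-179.9, 0.0, 24.1]
force: [0.3, -0.3, -0.7]
grip_width: 0.0004
grasp_force: 0.0
```

```bash
python3 -c "
from h import *; st(); theta('pics/b.png')"
```

```text
t 5.15 box [ 0.0003 -0.0192  0.2173] [-1.799e+02  3.000e-02  2.409e+01] F [ 0.17 -0.39 -0.66] 0.000443477691589265 [ 35.  14. -34.  92.   8.  77. -66.]
theta 1.66 err 4.217
```

View pics/b.png

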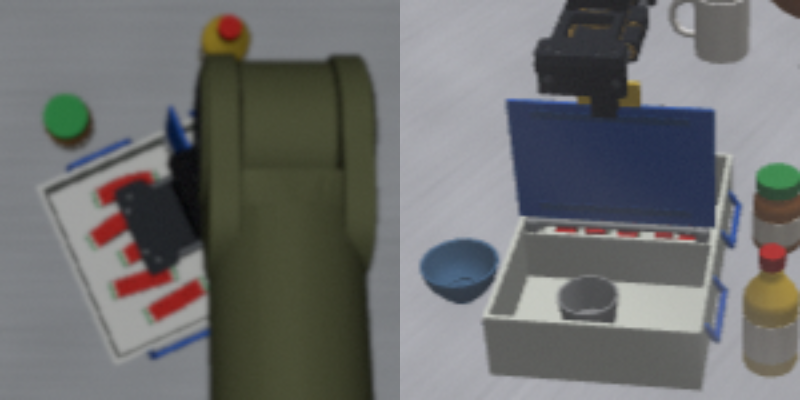

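The cover is about upright with the fingertips on its outer face. Next I push it over.

>>> play_rows([
  [[0, -0.01, 0, 0, 0, 0, 0], [0, -0.01, 0.001, 0, 0, 0, 0], [0, -0.01, 0.001, 0, 0, 0, 0], [0, -0.01, 0.003, 0, 0, 0, 0], [0, -0.011, 0.003, 0, 0, 0, 0], [0, -0.01, 0.004, 0, 0, 0, 0], [0, -0.01, 0.004, 0, 0, 0, 0], [0, -0.009, 0.006, 0, 0, 0, 0], [0, -0.009, 0.006, 0, 0, 0, 0], [0, -0.008, 0.007, 0, 0, 0, 0], [0, -0.008, 0.007, 0, 0, 0, 0], [0, 0, 0, 0, 0, 0, 0]],
])

```text
time_s: 6.5
tool_pos: [0.539, 0.0053, 0.1742]
tool_rot: [-179.9, 0.1, 24.0]
force: [-0.7, 1.2, 0.5]
grip_width: 0.0002
grasp_force: 0.0
```

```bash
python3 -c "
from h import *; st(); theta('pics/c.png')"
```

```text
t 6.5 box [-0.0006  0.0843  0.1742] [-1.7991e+02  1.1000e-01  2.4000e+01] F [-0.13  1.34  0.51] 0.0001909667524597065 [ 31.  10. -37. 102.   6.  71. -74.]
theta 1.66 err 1.449
```

View pics/c.png

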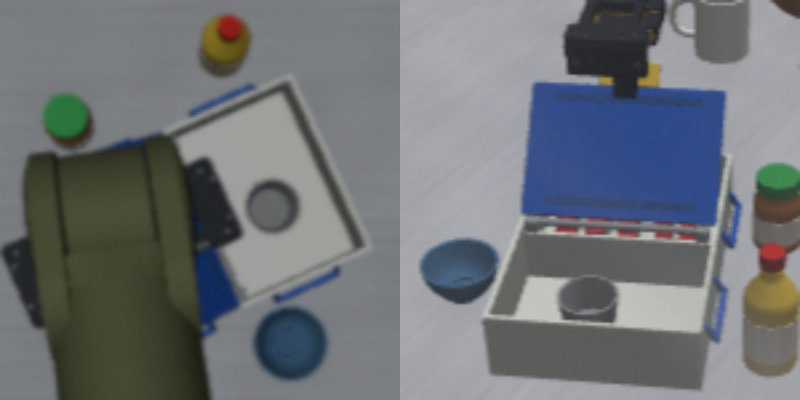

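>>> play_rows([
  [[0, -0.008, 0.007, 0, 0, 0, 0], [0, -0.008, 0.007, 0, 0, 0, 0], [0, -0.006, 0.009, 0, 0, 0, 0], [0, -0.006, 0.009, 0, 0, 0, 0], [0, -0.0045, 0.01, 0, 0, 0, 0], [0, -0.0045, 0.01, 0, 0, 0, 0], [0, -0.0025, 0.01, 0, 0, 0, 0], [0, -0.0025, 0.01, 0, 0, 0, 0], [0, 0, 0.008, 0, 0, 0, 0], [0, 0, 0.006, 0, 0, 0, 0], [0, 0, 0, 0, 0, 0, 0]],
])

```text
time_s: 7.75
tool_pos: [0.5226, 0.0418, 0.0884]
tool_rot: [-180.0, 0.1, 23.9]
force: [0.4, 0.1, -0.4]
grip_width: 0.0006
grasp_force: 0.0
```

```bash
python3 -c "
from h import *; st()"
```

```text
t 7.75 box [-0.0007  0.1243  0.0884] [-1.7997e+02  1.0000e-01  2.3870e+01] F [ 0.41 -0.06 -0.42] 0.000647326319560603 [ 27.  13. -38. 109.   9.  61. -81.]
```

>>> play_rows([
  [[0, 0, 0.003, 0, 0, 0, 0], [0, 0, 0.003, 0, 0, 0, 0], [0, 0, 0.003, 0, 0, 0, 0], [0, 0, 0, 0, 0, 0, 0], [0, 0, 0, 0, 0, 0, 0]],
])

```text
time_s: 8.25
tool_pos: [0.5233, 0.042, 0.0805]
tool_rot: [180.0, 0.0, 23.9]
force: [0.2, -0.3, -0.1]
grip_width: 0.0005
grasp_force: 0.0
```

>>> play_rows([
  [[0, 0, 0.002, 0, 0, 0, 0], [0, 0, 0, 0, 0, 0, 0], [0, 0, 0, 0, 0, 0, 0]],
])

```text
time_s: 8.55
tool_pos: [0.5233, 0.0421, 0.0785]
tool_rot: [180.0, 0.0, 23.9]
force: [0.2, -0.3, 0.3]
grip_width: 0.0001
grasp_force: 0.0
```

>>> play_rows([
  [[0, 0, 0.001, 0, 0, 0, 0], [0, 0, 0, 0, 0, 0, 0], [0, 0, 0.001, 0, 0, 0, 0], [0, 0, 0, 0, 0, 0, 0], [0, 0, 0, 0, 0, 0, 0]],
])

```text
time_s: 9.05
tool_pos: [0.5233, 0.0421, 0.0769]
tool_rot: [180.0, 0.0, 23.9]
force: [-1.0, -1.0, 4.9]
grip_width: 0.0002
grasp_force: 2.5
```

>>> play_rows([
  [[0, 0, 0.001, 0, 0, 0, 0], [0, 0, 0, 0, 0, 0, 0], [0, 0, 0, 0, 0, 0, 0]],
])

```text
time_s: 9.35
tool_pos: [0.5234, 0.0421, 0.0768]
tool_rot: [180.0, 0.0, 23.9]
force: [-3.9, -1.4, 11.3]
grip_width: 0.0006
grasp_force: 5.7
```

The cover is on its stop at z≈0.077 with 11 N. Now I let go straight up and move clear.

>>> play_rows([
  [[0, 0, -0.005, 0, 0, 0, 0], [0, 0, -0.02, 0, 0, 0, 0], [0, 0, -0.04, 0, 0, 0, 0], [0, 0, -0.04, 0, 0, 0, 0], [0, 0, -0.04, 0, 0, 0, 0], [0, 0.04, 0, 0, 0, 0, 0], [0, 0.04, 0, 0, 0, 0, 0], [0, 0.04, 0, 0, 0, 0, 0], [0, 0.04, 0, 0, 0, 0, 0], [0, 0.04, 0, 0, 0, 0, 0], [0, 0.04, 0, 0, 0, 0, 0], [0, 0.04, 0, 0, 0, 0, 0]],
])

```text
time_s: 10.55
tool_pos: [0.6371, -0.2155, 0.2199]
tool_rot: [-180.0, 0.0, 23.9]
force: [0.2, 0.7, 0.6]
grip_width: 0.0005
grasp_force: 0.0
```

>>> play_rows([
  [[0, 0.04, 0, 0, 0, 0, 0], [0, 0.03, 0, 0, 0, 0, 0], [0, 0, 0, 0, 0, 0, 0], [0, 0, 0, 0, 0, 0, 0], [0, 0, 0, 0, 0, 0, 0]],
])

```text
time_s: 11.05
tool_pos: [0.6651, -0.2761, 0.2203]
tool_rot: [-179.9, -0.0, 24.0]
force: [0.6, 1.2, 0.5]
grip_width: 0.0004
grasp_force: 0.0
```

```bash
python3 -c "
from h import *; st(); theta('pics/d.png')"
```

```text
t 11.05 box [ 0.     -0.224   0.2203] [-1.7993e+02 -2.0000e-02  2.3990e+01] F [1.02 0.81 0.46] 0.0003853267902107506 [ 39.  30. -28.  71.  13.  83. -54.]
theta 2.9 err 0.077
```

View pics/d.png

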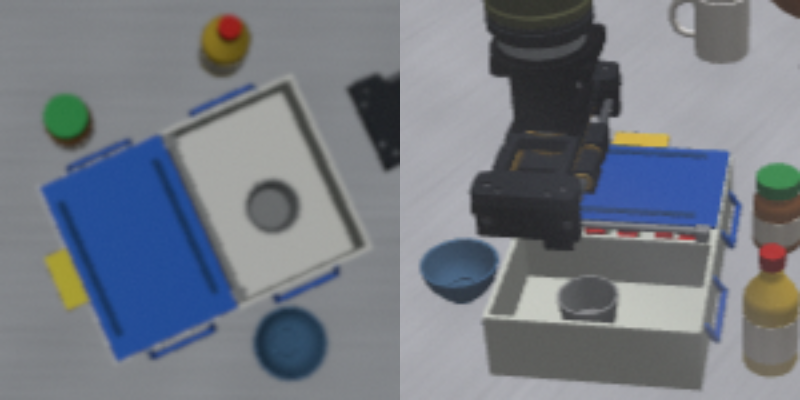

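Run:
```python
from h import *
q=np.load("q.npy"); w=lambda P:P@Rz(q[2]).T+[q[0],q[1],0]
d=read_camera("scene"); f=d["frame"][:,:,::-1].astype(int)
m=(f[...,1]-f[...,0]>70)&(f[...,2]>120); m[:,:290]=0; m[200:]=0
v,u=np.nonzero(m); print("yellow top/bottom/right",v.min(),v.max(),u.max())
b=(f[...,0]-f[...,2]>60); b[:,:310]=0; b[:,345:]=0; v,u=np.nonzero(b)
print("blue col330 rows",np.nonzero(b[:,330])[0][[0,-1]],"col 340",np.nonzero(b[:,340])[0][[0,-1]])
for t in(2.9,3.05,3.14):
    a=proj(d,w(cov(TAB,t))); p=proj(d,w(cov(PL,t))); print(t,"tab v",a[:,1].min().round(1),a[:,1].max().round(1),"u",a[:,0].max().round(1),"plate far/near corners",p[4:].round(1).tolist())
d2=read_camera("top")
for c in("top",):
  for t in(2.9,3.05,3.14): print(t,proj(d2,w(cov(TAB,t))).round(1)[[0,4]].tolist())
for n,z in(("sauce_bottle",.13),("spice_jar",.085),("bowl",.04),("mug",.085)):
    r=silhouettes("top",n)[0]; e=r["extent"]; print(n,toz(d2,[(e[0]+e[2])/2,(e[1]+e[3])/2],z).round(3))
```

```text
yellow top/bottom/right 180 184 320
blue col330 rows [186 214] col 340 [186 251]
2.9 tab v 168.2 177.0 u 320.4 plate far/near corners [[343.2, 176.9], [343.3, 178.1], [338.2, 214.3], [338.2, 215.5]]
3.05 tab v 174.6 182.7 u 320.8 plate far/near corners [[343.4, 182.4], [343.4, 183.8], [338.2, 214.4], [338.2, 215.9]]
3.14 tab v 178.8 186.4 u 320.9 plate far/near corners [[343.4, 186.1], [343.4, 187.5], [338.2, 214.6], [338.2, 216.1]]
2.9 [[295.1, 235.7], [285.8, 214.7]]
3.05 [[294.2, 236.3], [285.1, 215.7]]
3.14 [[294.3, 236.3], [285.4, 216.1]]
sauce_bottle [ 0.74  -0.096]
spice_jar [0.666 0.063]
bowl [ 0.439 -0.163]
mug [0.411 0.384]
```

The scene rows (tab top at 180, plate far edge at 186) match 3.14 rad, so the cover is flat. The bystanders are where they started, within the measurement error.

```bash
python3 -c "
from cell import *; print(sign_off())"
```

```text
the job is handed in; nothing more can be done
None
```

The cover was pushed over its spine and pressed flat over the melon wedges with about 11 N. It has been released with the arm clear, and the job is handed in; the hand-in gave no verdict.

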